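# Close a bead mould on its dowels and hold it shut

### The arm

A 7-joint arm with a two-finger parallel gripper is mounted at the origin on the work surface. World frame = base frame: x ahead of the robot, y to its left, z up, the work surface at z = 0. Lengths are in m, angles in rad, forces in N, time in s.
With the tool pointing down it reaches from about 0.425 to 1.025 m from the base axis. Payload 9.4 kg.
Tool frame: the origin (TCP) lies midway between the tips of the shut fingers; the grasp point (between the pads) lies env.grip_point_offset behind it (env.grip_point_offset is the distance from the TCP to the grasp point, in m); y points along the fingers, z is the direction in which the jaws open and shut, and the axes are right-handed (so a half turn about y gives the same grasp; the last joint's range is limited). The gripper opens to 85 mm and grips with 20 to 120 N. Pads are 22 mm wide; open, the fingers measure 114 mm over their backs; the gripper's body (76 mm by 85 mm) begins 54 mm behind the grasp point. The pads swing forward as they close: fully open they stand 13 mm farther back than shut.
Start: joints at [1.231, 0.599, -0.003, 1.599, 0.002, 0.943, -0.08], TCP at [0.188, -0.7, 0.231] pointing down, gripper open.
Joint ranges: [-2.57, 2.57], [-0.35, 1.97], [-1.29, 1.29], [0.11, 2.56], [-1.05, 4.19], [0.11, 1.86], [-2.63, 2.63]. Speed limits (rad/s): [2.22, 2.22, 3.01, 3.01, 3.14, 3.14, 3.14].

### API

Orientations are given as a unit quaternion [w, x, y, z].
In Python, from rig import env gives the robot as it stands.
- The arm moves only by the shell command python3 -m creep 'ROWS' [FORCE]. ROWS is JSON, one flat list of numbers, 7 for each row, row after row: the turn, a rotation vector about the tool's x, y, z in rad, then the shift along the tool's x, y, z in m, then the opening, from -1 (shut) to 1 (fully open), so that 0 is half open. A call has 1 to 12 rows; each row shifts and turns the pose as measured when the row begins, along the tool's axes as they then stand; what a row does not reach is not made up. A row lasts 1/8 s, in which the tool goes at most 62.5 mm and 10.7 degrees, less where a joint would pass 70% of its speed; a pose out of reach is approached as far as the arm can. A call is refused whole if a number of a shift passes 0.0625 or a number of a turn 0.188, either way. A call with a gripper value outside its range is refused whole. The fingers move at their own pace and stop on an object; FORCE is the grip in N (left out, the last holds). Time passes only in rows, so rows that do not move let the fingers close. It gives the time, the measured TCP pose, the force and the opening at its end, in the units of the state.
- env.state(): the state, without advancing time (a new reading comes with each control period).
- env.snapshot(name): name is "scene" or "top" or "wrist"; returns a dict with "color" (420x560x3 uint8, red, green, blue), "fx", "fy", "cx", "cy" (pixels), "rvec" (rotation vector, rad) and "tvec" (3), from world to camera coordinates, as OpenCV has them. Camera axes: x right, y down, z forward; pixel columns grow to the right and rows downward; lengths in m; the calibration is good to about 2 mm. A picture is of the moment at which its call begins. There is no depth.
- env.hand_in(): hands the job in, once; it reports no verdict.
The state is a dict: "time": time; "joint_pos": joint angles; "joint_vel": joint speeds; "tau": joint torques, N m; "tcp_pos": TCP position; "orientation": TCP orientation; "ft_force": force on the tool from outside, world axes, zero at the start; "ft_torque": the same for the moment, N m; "width": opening from 0.0 (shut) to 1.0 (fully open).
Only numpy, scipy, OpenCV 4.12 (cv2) and the standard library are available. Lean on these libraries where they do the work, as an engineer would, in place of code of your own. Each camera call takes 0.05 s, during which the arm holds its last target.

### The job

First press the sprung ejector lever of the bead-mould die set down until its detent holds it, so that the ejector pins drop below the parting face. Then pick up the loose upper mould half, fit it the right way round on the two dowels (large hole on the thick dowel), and push it down against the springs until the two halves meet; finish while still holding the pair pressed shut. Leave everything else on the table where it is.

Things in the scene. Friction and masses are not known exactly. Their poses are not given: they have to be found in the camera images.
- die_set: Die set, fixed to the table; place and yaw vary. Steel base plate 150 x 120 x 14 mm with an aluminium block on it, the lower mould half: 110 (x) x 64 (y) mm, flat top (parting face) 50 mm above the table, with two dowels. Two studs on the base mark the thick-dowel end. The lever sticks out on the -y side. Origin: on the table under the block's centre; x runs from thick to thin dowel, z up.
- parting_face (a point): Centre of the lower half's flat top, 50 mm above the table; axes as the die set. Two 8 mm ejector pins, 17 mm either side of it in y, stand 8 mm proud and block the closing until the lever is latched down.
- big_dowel (a point): Foot of the thick (12 mm) dowel, on its axis at parting-face height, at die-set x = -38 mm. Both dowels are 24 mm high, the last 8 mm tapered. Round each is a 20 mm sprung collar, 5 mm above the parting face; it can be pushed flush.
- small_dowel (a point): Foot of the thin (8 mm) dowel, on its axis at parting-face height, at die-set x = +38 mm.
- lever (a joint): Ejector lever angle (rad): 0 = up (arm 0.45 rad above level), 0.6 = fully down on its stop (0.15 rad below level). Springs back up if let go before about 0.4; past that it snaps down and stays at 0.6 when let go. Takes about 6 to 8 N downwards on the pad.
- lever_pad (a point): Centre of the top of the lever's black pad (36 x 30 x 10 mm) at its free end; moves with it. Pad top 103 mm above the table when up, 42 mm when down; going down it also moves 14 mm outwards (die-set -y). Pivot: along the die set's x, 56 mm to -y of its centre, 50 mm above the table; pad 105 mm from it.
- upper_half: Loose upper mould half, aluminium, 0.5 kg: plate 110 (x) x 64 (y) x 24 mm, two through holes, on top a central rib to grip. Two screw heads (4 mm high) mark the large-hole end. Starts flat on the table, rib up. Origin: centre of underside. Shut: origin on parting_face, axes as the die set's; unpressed it rests 5 mm higher on the collars. Shutting takes 8 to 11 N beyond its weight.
- upper_big_hole (a point): Centre of the large hole (13.6 mm) at the upper half's underside, at x = -38 mm of the upper half.
- upper_small_hole (a point): Centre of the small hole (9.6 mm) at the upper half's underside, at x = +38 mm of the upper half.
- upper_rib (a point): Centre of the top of the upper half's rib: 46 mm along x, 16 mm thick in y, 30 mm tall (24 to 54 mm above the underside).
- bead_bowl: Bystander: white bowl of beads, 110 mm across, 45 mm high, origin under its centre.
- bead_cup: Bystander: steel cup of beads, 68 mm across, 55 mm high, origin under its centre.
- spool: Bystander: wooden spool, 42 mm across, 48 mm high, origin under its centre.
- glue_jar: Bystander: small amber jar, 48 mm across, 60 mm high, origin under its centre.
- calculator: Bystander: desk calculator, 120 x 78 x 16 mm, origin under its centre.
- brush: Bystander: small brush lying down.
- gift_box: Bystander: carton 90 x 60 x 30 mm, origin under its centre.
- spare_block: Bystander: square aluminium block 70 x 70 x 20 mm with a round knob and no holes; not part of this mould. Origin under its centre.
There are look-alikes about, which are no part of the job. What is shaped like the upper_half but red or yellow is not meant.

How it is judged:
By the outcome, as a careful person would: the job done as asked, in the order asked, and still so for the second after the job is handed in, while the arm keeps its last pose, push and grip.
It also fails if it takes over 56 s, if anything falls off the work surface, if the arm or the gripper's body presses on something with over 40 N, if the wrist force passes 120 N, or if a joint passes its speed limit or range.

## Working session

There is one attempt and no reset: what is moved stays moved. The work goes in short steps, Python scripts to look and compute and a shell command to move; the robot and the scene stay as the last step left them, time stands still between calls to the robot, and variables do not carry over. Pictures are saved under pics/ and viewed, and the job is handed in when it is done.

```bash
ls; mkdir -p pics
cat > h.py <<'E'
import numpy as np, cv2
from scipy.spatial.transform import Rotation as R
from rig import env
def snap(n,f):
    s=env.snapshot(n); cv2.imwrite('pics/'+f+'.png',s['color'][:,:,::-1]); np.save('pics/'+f+'.npy',{k:v for k,v in s.items()},allow_pickle=True); return s
def load(f): return np.load('pics/'+f+'.npy',allow_pickle=True).item()
def crop(f,u0,v0,u1,v1,k,o):
    im=cv2.imread('pics/'+f+'.png')[v0:v1,u0:u1]; cv2.imwrite('pics/'+o+'.png',cv2.resize(im,None,fx=k,fy=k,interpolation=cv2.INTER_CUBIC))
def px2w(s,u,v,z):
    M=cv2.Rodrigues(np.array(s['rvec'],float))[0]; t=np.array(s['tvec'],float).ravel()
    d=M.T@np.array([(u-s['cx'])/s['fx'],(v-s['cy'])/s['fy'],1]); c=-M.T@t
    return c+d*(z-c[2])/d[2]
def w2px(s,p):
    return cv2.projectPoints(np.array(p,float).reshape(-1,3),np.array(s['rvec'],float),np.array(s['tvec'],float),np.array([[s['fx'],0,s['cx']],[0,s['fy'],s['cy']],[0,0,1]],float),None)[0].reshape(-1,2)
def st():
    s=env.state(); print({k:np.round(s[k],4) for k in ['time','tcp_pos','orientation','joint_pos','ft_force','width']}); print(np.round(R.from_quat(np.roll(s['orientation'],-1)).as_matrix(),3)); return s
def rel(pos,Rt):
    """tool-axis shift & turn from present to target"""
    s=env.state(); R0=R.from_quat(np.roll(s['orientation'],-1)).as_matrix()
    print('turn',np.round(R.from_matrix(R0.T@Rt).as_rotvec(),4),'shift',np.round(R0.T@(np.array(pos)-s['tcp_pos']),4))
E
python3 - <<'E'
from h import *
st(); print(env.grip_point_offset)
for n in ['scene','top','wrist']: snap(n,n+'0')
E
```

```text
pics
{'time': np.float64(0.0), 'tcp_pos': array([ 0.1882, -0.6996,  0.2304]), 'orientation': array([ 0.0926, -0.0928,  0.7015, -0.7005]), 'joint_pos': array([ 1.2313,  0.6001, -0.0026,  1.6001,  0.0018,  0.9429, -0.0798]), 'ft_force': array([0.3973, 0.2252, 0.0039]), 'width': np.float64(0.9984)}
[[-0.966 -0.001  0.26 ]
 [-0.26   0.001 -0.966]
 [ 0.    -1.    -0.002]]
0.0187
```

View pics/scene0.png

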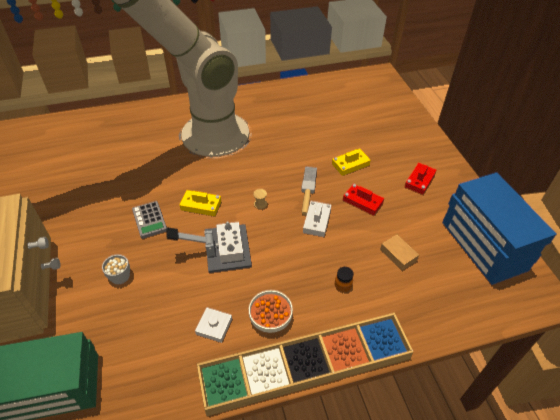

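View pics/top0.png

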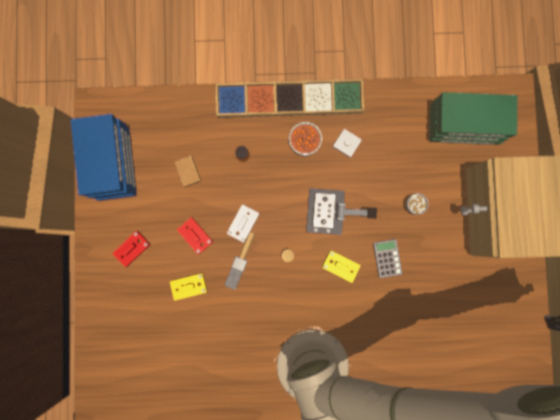

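View pics/wrist0.png

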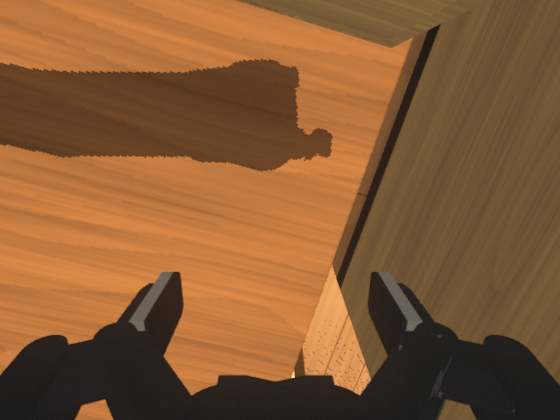

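Run:
```python
from h import *
crop('top0',290,175,390,250,8,'c1')
crop('top0',210,190,280,260,8,'c2')
crop('scene0',160,190,350,280,4,'c3')
```

```text
(no output)
```

View pics/c1.png

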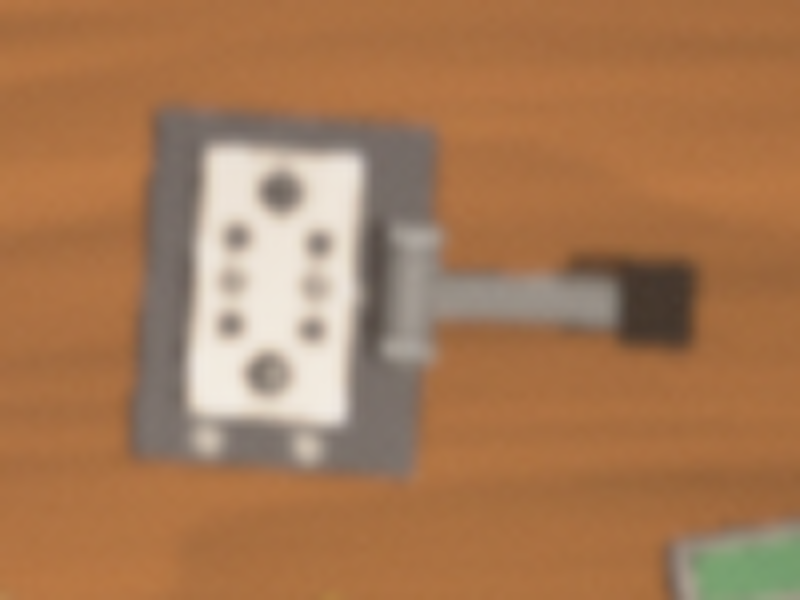

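View pics/c2.png

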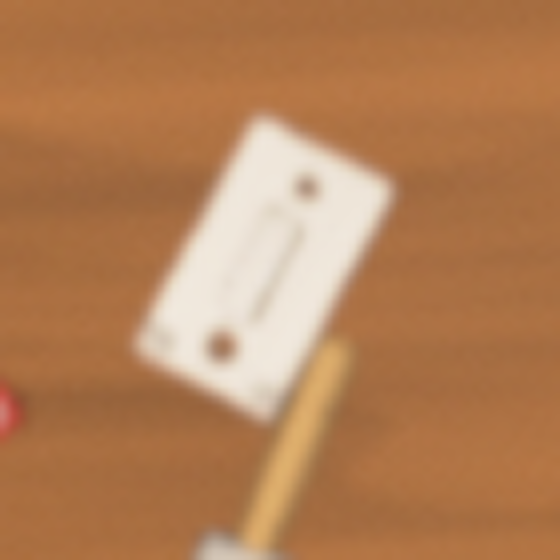

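View pics/c3.png

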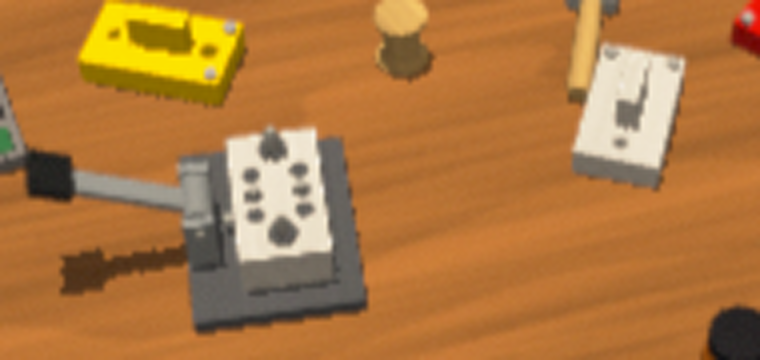

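Run:
```python
from h import *
s=load('top0')
def pt(u,v,z,c): return px2w(s,c[0]+u/8-0.44,c[1]+v/8-0.44,z)
c1=(290,175);c2=(210,190)
P=[pt(u,v,.05,c1) for u,v in [(207,147),(367,152),(348,425),(187,415)]]  # far-left, far-right, near-right, near-left
print(np.round(P,4)); print('blk centre',np.mean(P,0), [np.linalg.norm(P[i]-P[(i+1)%4]) for i in range(4)])
a=pt(268,375,.065,c1);b=pt(281,190,.065,c1);print('dowels',a,b,np.linalg.norm(a-b),(a+b)/2,np.degrees(np.arctan2(*(b-a)[1::-1])))
x=(P[0]+P[1]-P[2]-P[3]);print('yaw',np.degrees(np.arctan2(x[1],x[0])))
print('base',np.mean([pt(u,v,.014,c1) for u,v in [(157,108),(436,128),(410,476),(135,458)]],0))
print('pad',pt(658,303,.10,c1))
Q=[pt(u,v,.024,c2) for u,v in [(262,112),(395,185),(270,420),(135,347)]]
print(np.round(Q,4),np.mean(Q,0),[np.linalg.norm(Q[i]-Q[(i+1)%4]) for i in range(4)])
x=(Q[0]+Q[1]-Q[2]-Q[3]);print('yaw',np.degrees(np.arctan2(x[1],x[0])))
a=pt(222,347,.024,c2);b=pt(307,188,.024,c2);print('holes',np.linalg.norm(a-b),(a+b)/2,np.degrees(np.arctan2(*(b-a)[1::-1])))
```

```text
[[ 0.5754 -0.0256  0.05  ]
 [ 0.5713 -0.0918  0.05  ]
 [ 0.4584 -0.0798  0.05  ]
 [ 0.4644 -0.0135  0.05  ]]
blk centre [ 0.51737522 -0.05268314  0.05      ] [np.float64(0.06638378377413118), np.float64(0.11362414060732055), np.float64(0.06657804452823789), np.float64(0.1116354493781788)]
dowels [ 0.47935698 -0.04622684  0.065     ] [ 0.55522678 -0.05421456  0.065     ] 0.0762891180102973 [ 0.51729188 -0.0502207   0.065     ] -6.01006743274026
yaw -6.116877087054439
base [ 0.51642039 -0.05890964  0.014     ]
pad [ 0.50223201 -0.20014675  0.1       ]
[[0.5493 0.2204 0.024 ]
 [0.5168 0.1651 0.024 ]
 [0.4195 0.2201 0.024 ]
 [0.4518 0.2762 0.024 ]] [0.48435344 0.22043649 0.024     ] [np.float64(0.06417401565613641), np.float64(0.11179261242875642), np.float64(0.06467248299972288), np.float64(0.11236768669465612)]
yaw -29.635796587103787
holes 0.07577923543986387 [0.48367196 0.22087869 0.024     ] -29.564936674086475
```

```bash
cat >> h.py <<'E'
def Rz(deg):
    a=np.radians(deg); z=np.array([np.cos(a),np.sin(a),0]); y=np.array([0,0,-1.]); return np.stack([np.cross(y,z),y,z],1)
DIE=np.array([.5173,-.0515,0]); DY=-6.05
def die(x,y,z):
    a=np.radians(DY); return DIE+np.array([x*np.cos(a)-y*np.sin(a),x*np.sin(a)+y*np.cos(a),z])
E
python3 - <<'E'
from h import *
p=die(0,-.151,.17); print(p); rel(p,Rz(-6)); rel(p,Rz(84))
s=load('top0')
for u,v in [(470,156),(490,160),(490,256),(465,210)]: print(px2w(s,u,v,0.1)[:2])
E
```

```text
[ 0.50138516 -0.20165898  0.17      ]
turn [ 1.1000e-03 -1.2032e+00 -6.0000e-04] shift [-0.4318  0.061  -0.3996]
turn [ 5.000e-04 -2.774e+00 -1.600e-03] shift [-0.4318  0.061  -0.3996]
[ 0.67509493 -0.52345001]
[ 0.66016069 -0.58685704]
[ 0.35269452 -0.56909985]
[ 0.50134164 -0.49793498]
```

```bash
python3 -m creep '[0,0,0,-0.014,0,-0.053,-1, 0,0,0,-0.014,0,-0.053,-1, 0,0,0,-0.014,0,-0.053,-1, 0,0,0,-0.048,0.004,-0.03,-1, 0,0,0,-0.048,0.004,-0.03,-1, 0,0,0,-0.048,0.004,-0.03,-1, 0,0,0,-0.048,0.004,-0.03,-1, 0,0,0,-0.048,0.004,-0.03,-1]' 40
python3 - <<'E'
from h import *
st(); p=die(0,-.151,.17);rel(p,Rz(-6))
E
```

```text
time: 1.15
tcp_pos: [0.3819, -0.3207, 0.2087]
orientation: [0.089, -0.09, 0.701, -0.701]
ft_force: [-0.4, -0.9, 0.0]
width: -0.001
{'time': np.float64(1.15), 'tcp_pos': array([ 0.3819, -0.3207,  0.2087]), 'orientation': array([ 0.0891, -0.0897,  0.7015, -0.7014]), 'joint_pos': array([ 0.6209,  0.3632, -0.0483,  2.1307,  0.0291,  0.6491, -0.7647]), 'ft_force': array([-0.4221, -0.8957,  0.0259]), 'width': np.float64(-0.0014)}
[[-0.968 -0.001  0.251]
 [-0.251  0.    -0.968]
 [ 0.001 -1.    -0.   ]]
turn [ 7.0000e-04 -1.2126e+00  6.0000e-04] shift [-0.1455  0.0386 -0.0853]
```

```bash
python3 -m creep '[0,0,0,-0.05,0.009,-0.03,-1, 0,0,0,-0.05,0.01,-0.029,-1, 0,0,0,-0.045,0.01,-0.026,-1, 0,-0.175,0,0,0,0,-1, 0,-0.175,0,0,0,0,-1, 0,-0.175,0,0,0,0,-1, 0,-0.175,0,0,0,0,-1, 0,-0.175,0,0,0,0,-1, 0,-0.175,0,0,0,0,-1, 0,-0.162,0,0,0,0,-1]'
python3 - <<'E'
from h import *
st(); p=die(0,-.151,.115);rel(p,Rz(-6))
snap('wrist','w1'); snap('scene','s1'); crop('s1',150,150,320,290,4,'s1c')
E
```

```text
time: 2.4
tcp_pos: [0.5084, -0.1907, 0.1772]
orientation: [0.486, -0.486, 0.514, -0.513]
ft_force: [-0.3, -0.2, -0.7]
width: -0.0
{'time': np.float64(2.4), 'tcp_pos': array([ 0.5084, -0.1907,  0.1772]), 'orientation': array([ 0.486 , -0.4859,  0.5143, -0.5131]), 'joint_pos': array([ 0.5516,  0.4834, -0.4147,  2.0502,  0.3053,  0.6676, -0.1184]), 'ft_force': array([-0.3182, -0.1963, -0.7215]), 'width': np.float64(-0.0004)}
[[-0.055 -0.001  0.998]
 [-0.998  0.001 -0.055]
 [-0.001 -1.    -0.001]]
turn [ 0.0011  0.0492 -0.0013] shift [ 0.0114  0.0622 -0.0063]
```

View pics/w1.png

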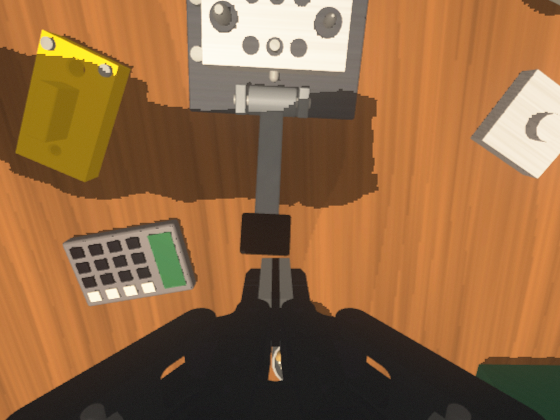

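View pics/s1c.png

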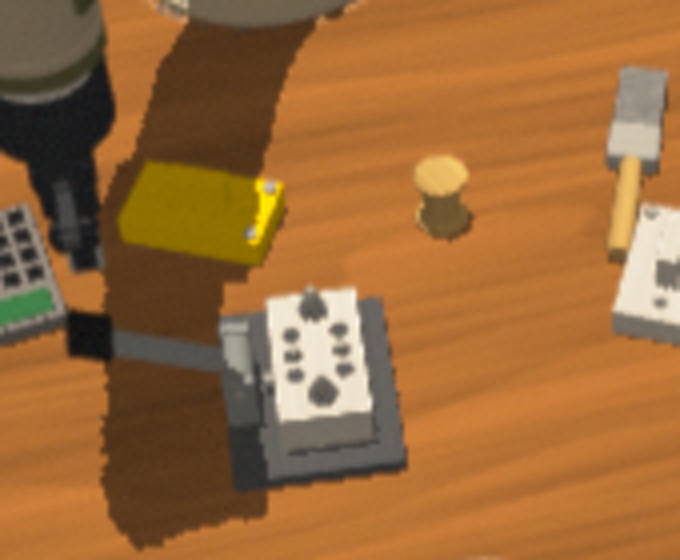

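Run:
```python
from h import *
s=load('w1')
print('pad',px2w(s,266,233,.1), die(0,-.1505,.1)); print(w2px(s,die(0,-.1505,.1)))
print('tip proj',w2px(s,env.state()['tcp_pos']))
for z in(.05,):print(px2w(s,205,-0,.05))
```

```text
pad [ 0.50183791 -0.19982911  0.1       ] [ 0.50143786 -0.20116176  0.1       ]
[[265.56847156 234.7218819 ]]
tip proj [[273.51551195 274.58560019]]
[ 0.46668241 -0.0371133   0.05      ]
```

```bash
python3 -m creep '[0,0.049,0,0.011,0.03,-0.006,-1, 0,0,0,0,0.03,0,-1, 0,0,0,0,0.002,0,-1]'
python3 -m creep '[0,0,0,0.002,0.012,0,-1, 0,0,0,0.003,0.012,0,-1, 0,0,0,0.003,0.012,0,-1]'
python3 - <<'E'
from h import *
s=st(); rel(die(0,-.164,.041),Rz(-6))
E
```

```text
time: 2.88
tcp_pos: [0.502, -0.2023, 0.1144]
orientation: [0.469, -0.468, 0.53, -0.53]
ft_force: [0.4, 0.7, 0.4]
width: -0.004
time: 3.25
tcp_pos: [0.5029, -0.2117, 0.0804]
orientation: [-0.468, 0.466, -0.529, 0.533]
ft_force: [-1.3, -0.4, 3.7]
width: 0.001
{'time': np.float64(3.25), 'tcp_pos': array([ 0.5029, -0.2117,  0.0804]), 'orientation': array([-0.4678,  0.4663, -0.5292,  0.5326]), 'joint_pos': array([ 0.4973,  0.6211, -0.294 ,  2.1222,  0.4044,  0.4455, -0.2396]), 'ft_force': array([-1.333 , -0.4185,  3.6983]), 'width': np.float64(0.0011)}
[[-0.127  0.005  0.992]
 [-0.992 -0.002 -0.127]
 [ 0.002 -1.     0.005]]
turn [-0.0049 -0.0231  0.0017] shift [ 0.0031  0.0393 -0.0027]
```

```bash
python3 -m creep '[0,0,0,0.002,0.012,-0.001,-1, 0,0,0,0.001,0.012,-0.001,-1, 0,0,0,0.001,0.012,0,-1, 0,0,0,0,0.005,0,-1, 0,0,0,0,0.003,0,-1]'
python3 - <<'E'
from h import *
s=st(); snap('wrist','w2')
E
```

```text
time: 3.88
tcp_pos: [0.502, -0.216, 0.0409]
orientation: [-0.468, 0.466, -0.527, 0.535]
ft_force: [-15.1, 4.3, 71.6]
width: 0.003
{'time': np.float64(3.875), 'tcp_pos': array([ 0.502 , -0.216 ,  0.0409]), 'orientation': array([-0.4677,  0.466 , -0.5268,  0.5353]), 'joint_pos': array([ 0.4584,  0.6823, -0.2311,  2.1452,  0.4516,  0.3482, -0.277 ]), 'ft_force': array([-15.0517,   4.2746,  71.64  ]), 'width': np.float64(0.0026)}
[[-0.128  0.01   0.992]
 [-0.992 -0.007 -0.128]
 [ 0.006 -1.     0.011]]
```

View pics/w2.png

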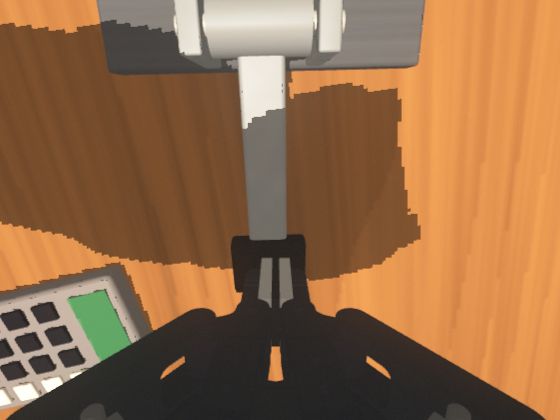

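The wrist picture shows the lever lying level, with the pad under the fingers at about (268,265) and on its stop at z = 41 mm. The 72 N reading means I'm pressing too hard, so I'll back off now.

```bash
python3 -m creep '[0,0,0,0,-0.006,0,-1, 0,0,0,0,-0.05,0,-1, 0,0,0,0,-0.06,0,-1, 0,0,0,0,-0.06,0,-1]'
python3 - <<'E'
from h import *
s=st(); snap('wrist','w3'); snap('scene','s3'); crop('s3',150,170,320,290,4,'s3c')
w=load('w3'); print('pad if down',w2px(w,die(0,-.164,.042)),'up',w2px(w,die(0,-.1505,.103)))
E
```

```text
time: 4.42
tcp_pos: [0.4988, -0.2129, 0.2176]
orientation: [-0.467, 0.468, -0.528, 0.533]
ft_force: [0.9, -1.4, -0.3]
width: -0.002
{'time': np.float64(4.425), 'tcp_pos': array([ 0.4988, -0.2129,  0.2176]), 'orientation': array([-0.4672,  0.4677, -0.5284,  0.5327]), 'joint_pos': array([ 0.6147,  0.427 , -0.436 ,  2.0171,  0.2667,  0.7467, -0.1097]), 'ft_force': array([ 0.929 , -1.3698, -0.3424]), 'width': np.float64(-0.0016)}
[[-0.126  0.004  0.992]
 [-0.992 -0.005 -0.126]
 [ 0.004 -1.     0.004]]
pad if down [[275.20999156 187.92162297]] up [[275.16323783 190.63918396]]
```

View pics/w3.png

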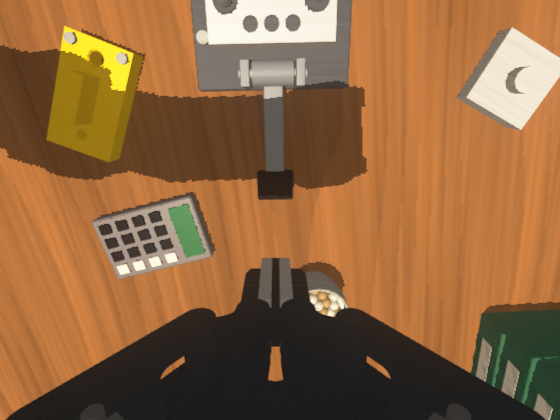

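View pics/s3c.png

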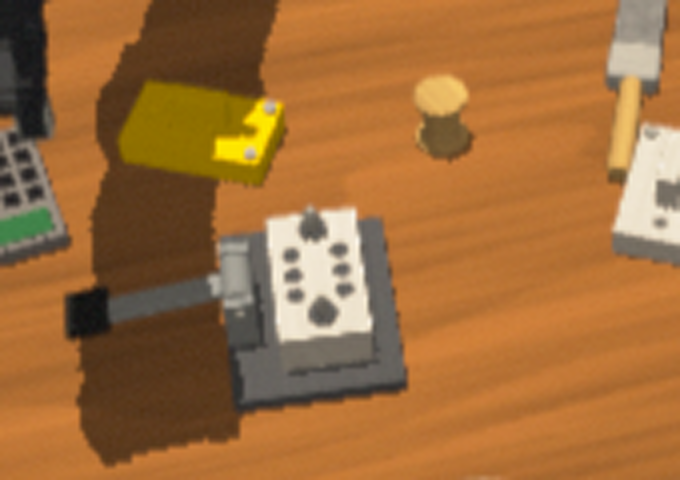

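The lever stays down by itself: the pad is at (275,185) in the wrist view and the arm slopes downward in the scene view. Next is the upper half. The candidates in the top view are:
- **White plate (242,223):** rib, two holes and two screw heads, 110 x 64 mm. This one fits.
- **Yellow (342,266) and (188,287), red (195,235) and (131,249):** wrong colour.
- **Square block (347,142):** it has a knob and no holes.

I'll go above the white plate and confirm up close.

```bash
python3 -m creep '[0,0,0,-0.054,0,-0.009,0, 0,0,0,-0.054,0,-0.009,0, 0,0,0,-0.054,0,-0.009,0, 0,0,0,-0.054,0,-0.009,0, 0,0,0,-0.054,0,-0.009,0, 0,0,0,-0.054,0,-0.009,0, 0,0,0,-0.054,0,-0.009,1]'
python3 -m creep '[0,-0.168,0,0,0,0,1, 0,-0.168,0,0,0,0,1, 0,-0.168,0,0,0,0,1, 0,-0.168,0,0,0,0,1, 0,-0.168,0,0,0,0,1, 0,-0.168,0,0,0,0,1, 0,-0.168,0,0,0,0,1]'
python3 - <<'E'
from h import *
st(); rel([.484,.2207,.2],Rz(60.4))
snap('wrist','w4')
E
```

```text
time: 5.4
tcp_pos: [0.4891, 0.1751, 0.2133]
orientation: [-0.465, 0.463, -0.528, 0.539]
ft_force: [1.4, 0.3, 0.3]
width: 0.695
time: 6.28
tcp_pos: [0.4856, 0.1837, 0.2063]
orientation: [-0.685, 0.689, -0.166, 0.172]
ft_force: [0.3, 0.1, 0.8]
width: 1.0
{'time': np.float64(6.275), 'tcp_pos': array([0.4856, 0.1837, 0.2063]), 'orientation': array([-0.6846,  0.6886, -0.1663,  0.1718]), 'joint_pos': array([ 0.0936,  0.4909, -0.797 ,  2.0615,  0.5093,  0.7898,  0.0729]), 'ft_force': array([0.2683, 0.1128, 0.7891]), 'width': np.float64(1.0001)}
[[ 0.886  0.006  0.464]
 [-0.464 -0.007  0.886]
 [ 0.009 -1.    -0.004]]
turn [0.0036 0.0338 0.0089] shift [-0.0187  0.006   0.032 ]
```

View pics/w4.png

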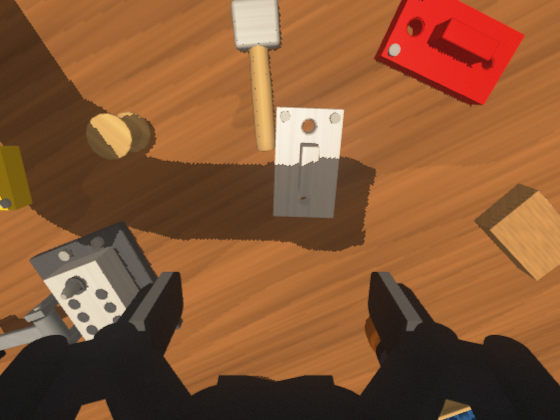

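Run:
```python
from h import *
crop('w4',255,95,365,230,5,'w4c')
```

```text
(no output)
```

View pics/w4c.png

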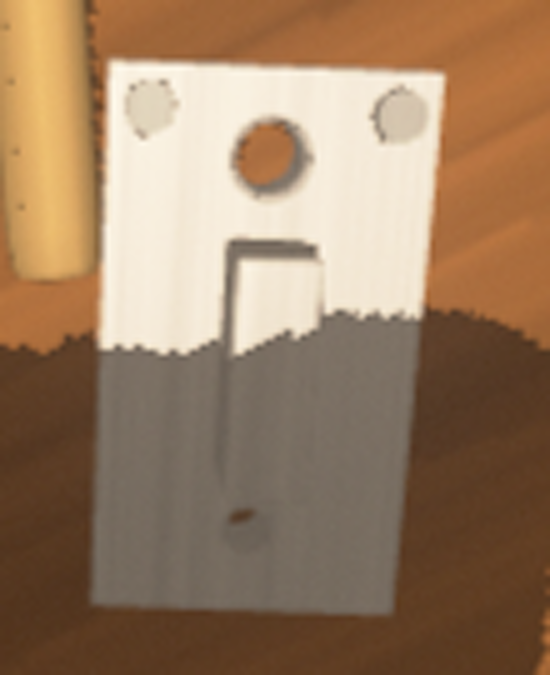

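Run:
```python
from h import *
s=load('w4')
f=lambda u,v,z: px2w(s,255+u/5-.4,95+v/5-.4,z)
Q=[f(u,v,.024) for u,v in [(110,60),(445,73),(392,615),(92,605)]]
print(np.mean(Q,0),[np.linalg.norm(Q[i]-Q[(i+1)%4]) for i in range(4)])
x=Q[2]+Q[3]-Q[0]-Q[1];print(np.degrees(np.arctan2(x[1],x[0])))
a=f(271,157,.024);b=f(247,526,.024);print((a+b)/2,np.linalg.norm(a-b),np.degrees(np.arctan2(*(b-a)[1::-1])))
```

```text
[0.4830369  0.21990318 0.024     ] [np.float64(0.06381945206910901), np.float64(0.10983739637621312), np.float64(0.06364974074492752), np.float64(0.11001067419566282)]
-29.568010167971924
[0.48215439 0.22025058 0.024     ] 0.07460979181411304 -29.55541964772039
```

Run:
```python
from h import *
rel([.483,.220,.11],Rz(60.43))
```

```text
turn [0.0041 0.041  0.0086] shift [-0.0199  0.0957  0.0317]
```

```bash
python3 -m creep '[0.004,0.041,0.009,-0.010,0.03,0.016,1, 0,0,0,-0.01,0.03,0.016,1, 0,0,0,0,0.03,0,1, 0,0,0,0,0,0,1]'
python3 - <<'E'
from h import *
rel([.483,.220,.03],Rz(60.43))
E
```

```text
time: 6.82
tcp_pos: [0.483, 0.2217, 0.1107]
orientation: [0.683, -0.682, 0.186, -0.184]
ft_force: [-0.0, 0.1, 1.2]
width: 1.001
turn [ 0.0008 -0.0131 -0.0036] shift [ 0.0011  0.0807 -0.0014]
```

```bash
python3 -m creep '[0,-0.013,-0.003,0.001,0.03,-0.001,1, 0,0,0,0,0.03,0,1, 0,0,0,0,0.016,0,1, 0,0,0,0,0.003,0,1]'
python3 - <<'E'
from h import *
st();rel([.483,.220,.03],Rz(60.43)); snap('wrist','w5')
E
```

```text
time: 7.32
tcp_pos: [0.4854, 0.2214, 0.0326]
orientation: [0.684, -0.682, 0.182, -0.183]
ft_force: [0.7, 1.0, 0.8]
width: 0.996
{'time': np.float64(7.325), 'tcp_pos': array([0.4854, 0.2214, 0.0326]), 'orientation': array([ 0.684 , -0.6823,  0.1816, -0.1833]), 'joint_pos': array([-0.1905,  0.7307, -0.506 ,  2.1591,  0.8363,  0.4513, -0.3156]), 'ft_force': array([0.6907, 0.9505, 0.8181]), 'width': np.float64(0.9959)}
[[ 0.867  0.003  0.499]
 [-0.499  0.002  0.867]
 [ 0.002 -1.     0.003]]
turn [-0.0029 -0.0059  0.0017] shift [-0.0013  0.0026 -0.0024]
```

View pics/w5.png

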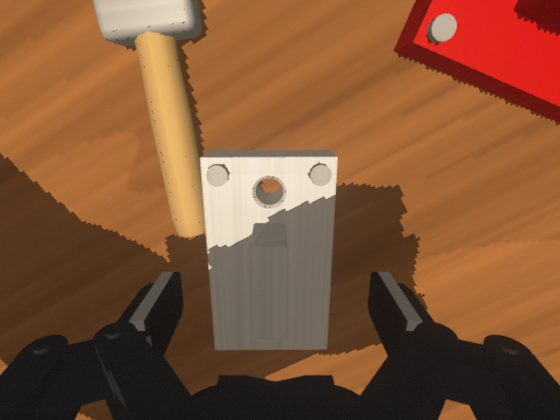

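The picture shows the rib at about (270,285) between the open fingers, with the screw heads at (217,175) and (320,175) and the large hole at (269,191). This is the right part. I'll centre on it and grip.

```bash
python3 -m creep '[0,-0.006,0,-0.001,0.003,-0.002,1, 0,0,0,0,0,0,-1, 0,0,0,0,0,0,-1, 0,0,0,0,0,0,-1, 0,0,0,0,0,0,-1, 0,0,0,0,0,0,-1]' 80
python3 - <<'E'
from h import *
st();rel([.483,.220,.03],Rz(60.43)); snap('wrist','w6')
E
```

```text
time: 8.12
tcp_pos: [0.4848, 0.2203, 0.0324]
orientation: [0.685, -0.682, 0.179, -0.183]
ft_force: [1.2, 0.4, -1.5]
width: 0.171
{'time': np.float64(8.125), 'tcp_pos': array([0.4848, 0.2203, 0.0324]), 'orientation': array([ 0.6852, -0.682 ,  0.1787, -0.1829]), 'joint_pos': array([-0.1929,  0.7287, -0.5007,  2.1648,  0.8459,  0.443 , -0.3196]), 'ft_force': array([ 1.1656,  0.4035, -1.4514]), 'width': np.float64(0.1711)}
[[ 0.869  0.007  0.494]
 [-0.494  0.003  0.869]
 [ 0.005 -1.     0.006]]
turn [-0.0059 -0.001   0.0045] shift [-0.0014  0.0024 -0.0011]
```

View pics/w6.png

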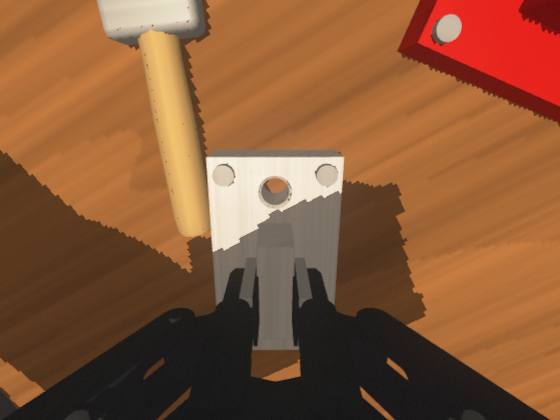

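```bash
python3 -m creep '[0,0,0,0,-0.015,0,-1, 0,0,0,0,-0.03,0,-1, 0,0,0,0,-0.04,0,-1, 0,0,0,0,-0.04,0,-1, 0,0,0,0,-0.03,0,-1, 0,0,0,0,0,0,-1]'
python3 - <<'E'
from h import *
st();rel(die(0,0,.17),Rz(90+DY)); snap('wrist','w7'); crop('w7',180,130,370,370,3,'w7c')
E
```

```text
time: 8.93
tcp_pos: [0.481, 0.2186, 0.1936]
orientation: [0.684, -0.684, 0.18, -0.18]
ft_force: [0.4, 0.2, -5.2]
width: 0.166
{'time': np.float64(8.925), 'tcp_pos': array([0.481 , 0.2186, 0.1936]), 'orientation': array([ 0.684 , -0.6835,  0.18  , -0.1804]), 'joint_pos': array([ 0.0173,  0.5178, -0.7802,  2.0536,  0.5218,  0.7734, -0.0274]), 'ft_force': array([ 0.3883,  0.2405, -5.192 ]), 'width': np.float64(0.1657)}
[[ 0.87   0.001  0.493]
 [-0.493  0.001  0.87 ]
 [ 0.    -1.     0.001]]
turn [-0.0007 -0.4098  0.0005] shift [ 0.1647  0.0235 -0.2171]
```

View pics/w7c.png

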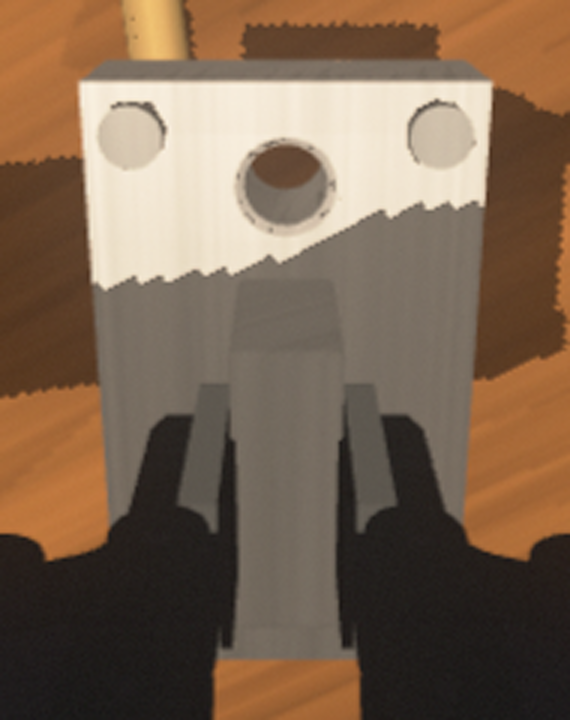

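Run:
```python
from h import *
from scipy.optimize import brentq
s=load('w7'); e=env.state(); T=e['tcp_pos']; R0=R.from_quat(np.roll(e['orientation'],-1)).as_matrix()
f=lambda u,v,z: px2w(s,180+(u+.5)/3-.5,130+(v+.5)/3-.5,z)
g=lambda z: np.linalg.norm(f(80,81,z)-f(492,81,z))-.064
z=brentq(g,.1,.25); print('top below tcp',z-T[2])
for d in (z, T[2]-.032+.024,T[2]-.0095):
  print(d-T[2])
  for n,p in dict(edgeL=(80,81),edgeR=(492,81),hole=(285,187)).items(): print(n,np.round(R0.T@(f(*p,d)-T),4))
# axes projections
print(w2px(s,T))
```

```text
top below tcp -0.00812563104785749
-0.00812563104785749
edgeL [-0.0558  0.0082 -0.0312]
edgeR [-0.0559  0.0081  0.0328]
hole [-0.0388  0.0081  0.0007]
-0.008000000000000007
edgeL [-0.0559  0.0081 -0.0311]
edgeR [-0.0559  0.008   0.0328]
hole [-0.0389  0.008   0.0007]
-0.009500000000000008
edgeL [-0.0556  0.0096 -0.0315]
edgeR [-0.0557  0.0095  0.0331]
hole [-0.0385  0.0095  0.0007]
[[273.2945297 272.0173616]]
```

```bash
python3 -m creep '[0,0,0,0.033,0.005,-0.043,-1, 0,0,0,0.033,0.005,-0.043,-1, 0,0,0,0.033,0.005,-0.043,-1, 0,0,0,0.033,0.004,-0.043,-1, 0,0,0,0.033,0.004,-0.043,-1, 0,-0.14,0,0,0,0,-1, 0,-0.14,0,0,0,0,-1, 0,-0.13,0,0,0,0,-1, 0,0,0,0,0,0,-1]'
python3 - <<'E'
from h import *
st();rel(die(.0009,-.0007,.15),Rz(90+DY)); snap('wrist','w8')
E
```

```text
time: 10.1
tcp_pos: [0.5111, -0.06, 0.1551]
orientation: [0.707, -0.706, 0.04, -0.024]
ft_force: [-0.1, 0.3, -5.3]
width: 0.169
{'time': np.float64(10.1), 'tcp_pos': array([ 0.5111, -0.06  ,  0.1551]), 'orientation': array([ 0.7069, -0.7057,  0.0405, -0.0243]), 'joint_pos': array([ 0.6068,  0.6042, -0.8715,  2.0976,  0.665 ,  0.7682,  0.7874]), 'ft_force': array([-0.1275,  0.254 , -5.3327]), 'width': np.float64(0.1693)}
[[ 0.996 -0.023  0.092]
 [-0.092  0.003  0.996]
 [-0.023 -1.     0.001]]
turn [-0.0006  0.0139 -0.0229] shift [0.0064 0.005  0.0083]
```

View pics/w8.png

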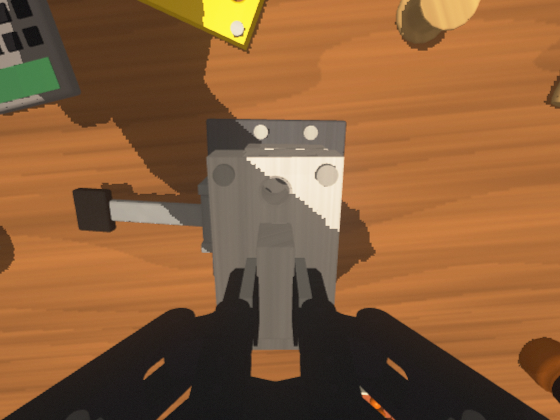

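```bash
python3 -m creep '[0,0.014,-0.023,0.006,0.01,0.008,-1, 0,0,0,0,0.01,0,-1, 0,0,0,0,0,0,-1]'
python3 - <<'E'
from h import *
st();rel(die(.0009,-.0007,.135),Rz(90+DY)); snap('wrist','w9'); crop('w9',190,110,370,250,4,'w9c')
s=load('w9'); print(w2px(s,[die(-.038,0,.074),die(-.038,0,.05),die(-.075,.03,.014)]))
E
```

```text
time: 10.52
tcp_pos: [0.5164, -0.0526, 0.133]
orientation: [-0.706, 0.706, -0.041, 0.039]
ft_force: [-0.2, -0.4, -5.3]
width: 0.169
{'time': np.float64(10.525), 'tcp_pos': array([ 0.5164, -0.0526,  0.133 ]), 'orientation': array([-0.7059,  0.706 , -0.041 ,  0.0392]), 'joint_pos': array([ 0.5559,  0.6242, -0.8225,  2.1209,  0.7219,  0.7045,  0.7028]), 'ft_force': array([-0.1567, -0.4489, -5.254 ]), 'width': np.float64(0.1686)}
[[ 0.994 -0.003  0.113]
 [-0.113  0.     0.994]
 [-0.003 -1.    -0.   ]]
turn [ 0.0003 -0.0079 -0.0026] shift [ 0.0016 -0.002   0.0005]
[[276.75320581 174.45031131]
 [276.57862554 167.42672159]
 [315.04063739 110.89080842]]
```

View pics/w9c.png

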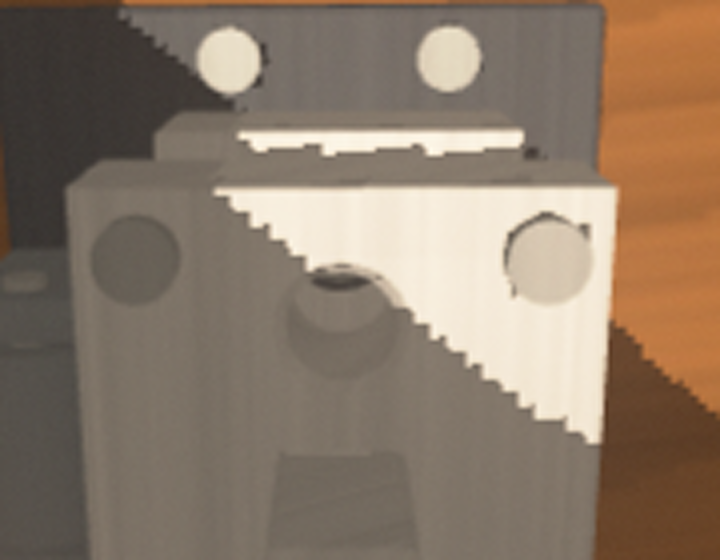

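```bash
python3 - <<'E'
from h import *
from scipy.optimize import brentq
s=load('w9'); e=env.state(); T=e['tcp_pos']; R0=R.from_quat(np.roll(e['orientation'],-1)).as_matrix()
f=lambda u,v,z: px2w(s,190+(u+.5)/4-.5,110+(v+.5)/4-.5,z)
L=lambda p: np.round(R0.T@(p-T),4)
for n,u,v,z in [('blkL',156,131,.05),('blkR',524,130,.05),('studL',229,60,.02),('studR',449,59,.02),('plL',68,187,T[2]-.008),('plR',617,186,T[2]-.008),('hole',344,322,T[2]-.008),('unL',112,160,T[2]-.032),('unR',570,160,T[2]-.032),('baseR',605,8,.014)]:
  print(n,L(f(u,v,z)))
a=np.radians(DY)
for p in [(-.055,.032,.05),(-.055,-.032,.05)]: print(L(die(*p)))
E
python3 - <<'E'
from h import *
crop('w9',215,130,335,200,6,'w9d')
E
```

```text
blkL [-0.0546  0.0835 -0.0322]
blkR [-0.0548  0.0835  0.0307]
studL [-0.0646  0.1135 -0.0219]
studR [-0.0648  0.1135  0.02  ]
plL [-0.0567  0.0081 -0.032 ]
plR [-0.0568  0.0081  0.0313]
hole [-0.0406  0.0081 -0.0002]
unL [-0.0566  0.0321 -0.0309]
unR [-0.0566  0.0321  0.0299]
baseR [-0.074   0.1196  0.0503]
[-0.0546  0.0835  0.0325]
[-0.0541  0.0835 -0.0315]
```

View pics/w9d.png

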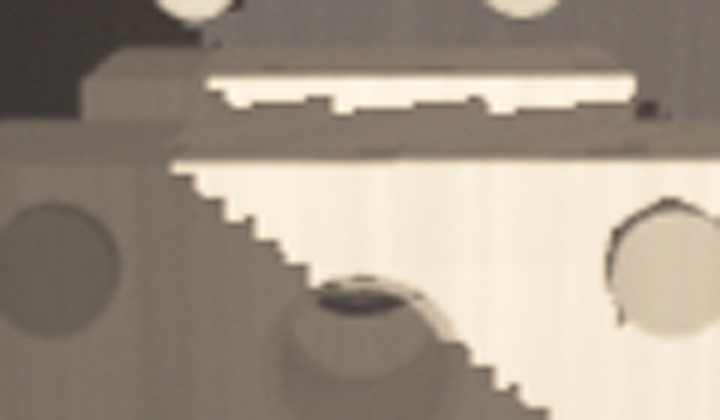

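```bash
python3 -m creep '[0,-0.004,-0.002,0.002,0.009,-0.0003,-1, 0,0,0,0,0.009,0,-1, 0,0,0,0,0,0,-1]'
python3 - <<'E'
from h import *
st();rel(die(.0012,-.0003,.115),Rz(90+DY)); snap('wrist','w10'); crop('w10',190,115,370,245,4,'w10c'); snap('scene','s10'); crop('s10',150,150,320,290,4,'s10c')
E
```

```text
time: 10.95
tcp_pos: [0.519, -0.0534, 0.1144]
orientation: [-0.706, 0.706, -0.039, 0.039]
ft_force: [-1.3, -0.4, -4.8]
width: 0.172
{'time': np.float64(10.95), 'tcp_pos': array([ 0.519 , -0.0534,  0.1144]), 'orientation': array([-0.7059,  0.7061, -0.0388,  0.0391]), 'joint_pos': array([ 0.5335,  0.6493, -0.7917,  2.1315,  0.7651,  0.6707,  0.6706]), 'ft_force': array([-1.2845, -0.4057, -4.798 ]), 'width': np.float64(0.1716)}
[[ 0.994  0.     0.11 ]
 [-0.11  -0.     0.994]
 [ 0.    -1.    -0.   ]]
turn [ 0.0002 -0.0046  0.0004] shift [-0.0007 -0.0006  0.0014]
```

View pics/w10c.png

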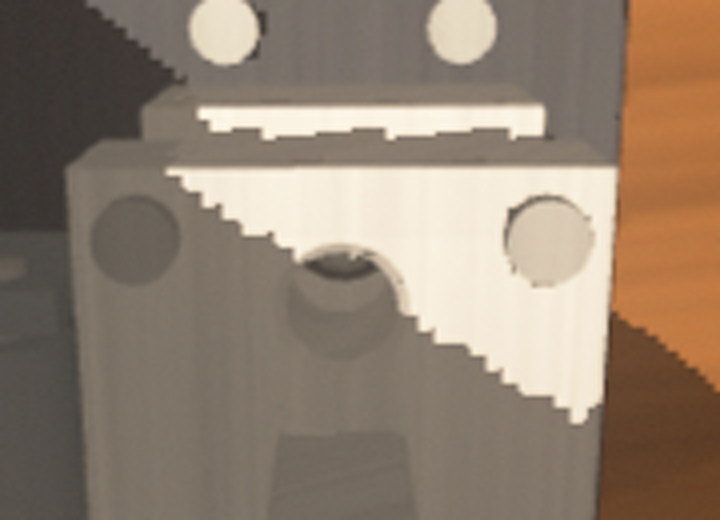

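View pics/s10c.png

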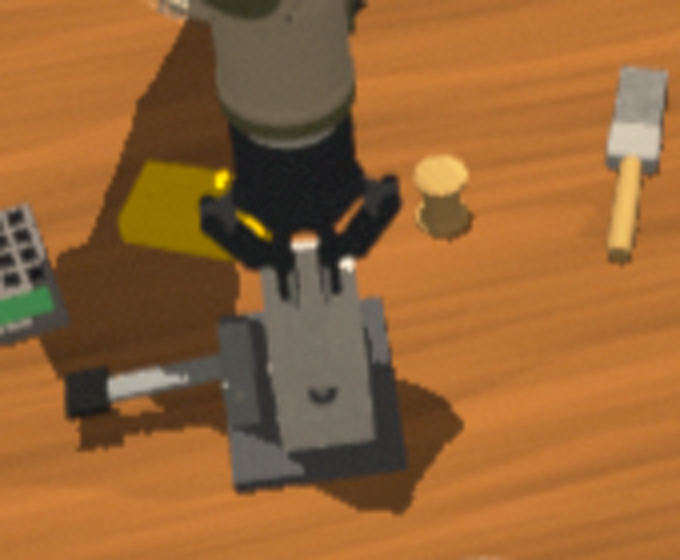

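Run:
```python
from h import *
s=load('w10'); e=env.state(); T=e['tcp_pos']; R0=R.from_quat(np.roll(e['orientation'],-1)).as_matrix()
f=lambda u,v,z: px2w(s,190+(u+.5)/4-.5,115+(v+.5)/4-.5,z)
L=lambda p: np.round(R0.T@(p-T),4)
for n,u,v,z in [('blkL',143,105,.05),('blkR',546,104,.05),('studL',225,31,.02),('studR',462,30,.02),('plL',67,168,T[2]-.008),('plR',617,166,T[2]-.008),('hole',347,300,T[2]-.008),('unL',104,142,T[2]-.032),('unR',583,142,T[2]-.032)]:
  print(n,L(f(u,v,z)))
```

```text
blkL [-0.0577  0.065  -0.0315]
blkR [-0.0579  0.065   0.0316]
studL [-0.0673  0.095  -0.0209]
studR [-0.0675  0.095   0.0208]
plL [-0.0567  0.0079 -0.032 ]
plR [-0.0569  0.0079  0.0312]
hole [-0.041   0.0079  0.0002]
unL [-0.0564  0.0319 -0.0319]
unR [-0.0564  0.0319  0.0316]
```

```bash
python3 -m creep '[0,-0.002,0,-0.001,0.004,0.0004,-1, 0,0,0,0,0.005,0,-1, 0,0,0,0,0.003,0,-1]'
python3 - <<'E'
from h import *
st();rel(die(.0012,-.0003,.102),Rz(90+DY)); snap('wrist','w11'); crop('w11',190,115,370,245,4,'w11c')
s=load('w11'); e=env.state()
E
```

```text
time: 11.42
tcp_pos: [0.5187, -0.0528, 0.1028]
orientation: [-0.706, 0.706, -0.037, 0.039]
ft_force: [0.6, 0.3, -4.3]
width: 0.166
{'time': np.float64(11.425), 'tcp_pos': array([ 0.5187, -0.0528,  0.1028]), 'orientation': array([-0.706 ,  0.7061, -0.0375,  0.0391]), 'joint_pos': array([ 0.5175,  0.663 , -0.7711,  2.1419,  0.7938,  0.6465,  0.6455]), 'ft_force': array([ 0.6067,  0.2762, -4.2992]), 'width': np.float64(0.1659)}
[[ 0.994  0.002  0.108]
 [-0.108 -0.     0.994]
 [ 0.002 -1.    -0.   ]]
turn [ 0.     -0.0027  0.0024] shift [-0.0003  0.0008  0.0009]
```

View pics/w11c.png

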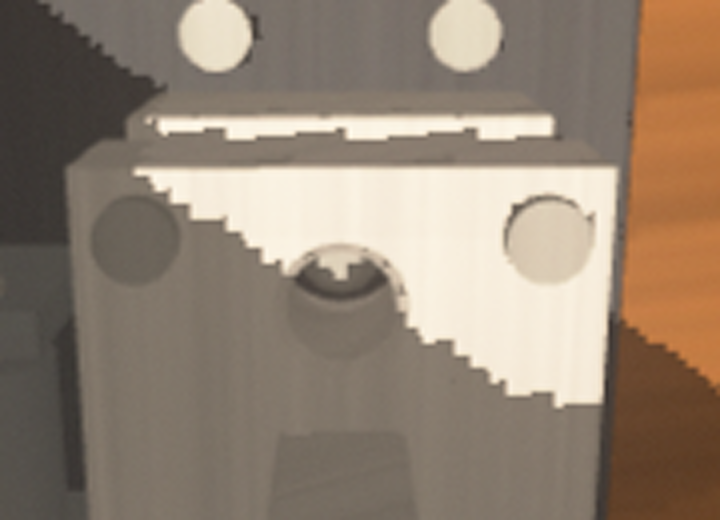

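Run:
```python
from h import *
s=load('w11'); e=env.state(); T=e['tcp_pos']; R0=R.from_quat(np.roll(e['orientation'],-1)).as_matrix()
f=lambda u,v,z: px2w(s,190+(u+.5)/4-.5,115+(v+.5)/4-.5,z)
L=lambda p: np.round(R0.T@(p-T),4)
for n,u,v,z in [('blkL',130,117,.05),('blkR',556,115,.05),('studL',216,35,.02),('studR',465,34,.02),('plL',67,168,T[2]-.008),('plR',617,166,T[2]-.008),('unL',103,142,T[2]-.032),('unR',584,142,T[2]-.032)]:
  print(n,L(f(u,v,z)))
```

```text
blkL [-0.0566  0.0524 -0.0315]
blkR [-0.057   0.0524  0.0315]
studL [-0.0667  0.0824 -0.0213]
studR [-0.0669  0.0824  0.0204]
plL [-0.056   0.0079 -0.032 ]
plR [-0.0563  0.0079  0.0316]
unL [-0.0558  0.0319 -0.032 ]
unR [-0.0558  0.0319  0.0321]
```

```bash
python3 -m creep '[0,-0.001,0.002,-0.0006,0.003,0.0001,-1, 0,0,0,0,0.003,0,-1]'
python3 -m creep '[0,0,0,0,0.003,0,-1, 0,0,0,0,0.002,0,-1]'
python3 - <<'E'
from h import *
st();rel(die(.0012,-.0003,.082),Rz(90+DY))
E
```

```text
time: 11.72
tcp_pos: [0.518, -0.0526, 0.0963]
orientation: [0.706, -0.706, 0.038, -0.038]
ft_force: [-0.3, -0.5, -5.1]
width: 0.167
time: 11.98
tcp_pos: [0.5181, -0.0526, 0.0909]
orientation: [0.706, -0.706, 0.038, -0.038]
ft_force: [-0.0, 0.3, -4.7]
width: 0.167
{'time': np.float64(11.975), 'tcp_pos': array([ 0.5181, -0.0526,  0.0909]), 'orientation': array([ 0.7061, -0.7061,  0.0379, -0.0379]), 'joint_pos': array([ 0.5025,  0.679 , -0.7512,  2.1495,  0.8194,  0.6267,  0.6235]), 'ft_force': array([-0.0138,  0.3034, -4.7173]), 'width': np.float64(0.167)}
[[ 0.994  0.     0.107]
 [-0.107  0.     0.994]
 [ 0.    -1.     0.   ]]
turn [-0.0001 -0.0016  0.0001] shift [0.0003 0.0089 0.0007]
```

```bash
python3 -m creep '[0,0,0,0,0.003,0,-1, 0,0,0,0,0.002,0,-1]'
python3 -m creep '[0,0,0,0,0.002,0,-1, 0,0,0,0,0.002,0,-1]'
```

```text
time: 12.22
tcp_pos: [0.5182, -0.0526, 0.0859]
orientation: [-0.706, 0.706, -0.038, 0.038]
ft_force: [-2.7, -0.8, 5.0]
width: 0.169
time: 12.48
tcp_pos: [0.5182, -0.0525, 0.0826]
orientation: [-0.706, 0.707, -0.037, 0.038]
ft_force: [-4.7, -1.6, 10.9]
width: 0.17
```

```bash
python3 -m creep '[0,0,0,0,0.001,0,-1, 0,0,0,0,0.001,0,-1]'
python3 - <<'E'
from h import *
st(); snap('scene','s12'); crop('s12',185,190,265,275,8,'s12c'); snap('wrist','w12'); crop('w12',190,115,370,245,4,'w12c')
E
```

```text
time: 12.72
tcp_pos: [0.5181, -0.0525, 0.0824]
orientation: [-0.705, 0.707, -0.037, 0.039]
ft_force: [-5.4, -1.0, 16.7]
width: 0.172
{'time': np.float64(12.725), 'tcp_pos': array([ 0.5181, -0.0525,  0.0824]), 'orientation': array([-0.7049,  0.7073, -0.0369,  0.0387]), 'joint_pos': array([ 0.487 ,  0.6882, -0.7321,  2.1568,  0.8449,  0.6093,  0.5989]), 'ft_force': array([-5.368 , -0.9557, 16.7279]), 'width': np.float64(0.1724)}
[[ 0.994  0.002  0.107]
 [-0.107 -0.004  0.994]
 [ 0.003 -1.    -0.003]]
```

View pics/s12c.png

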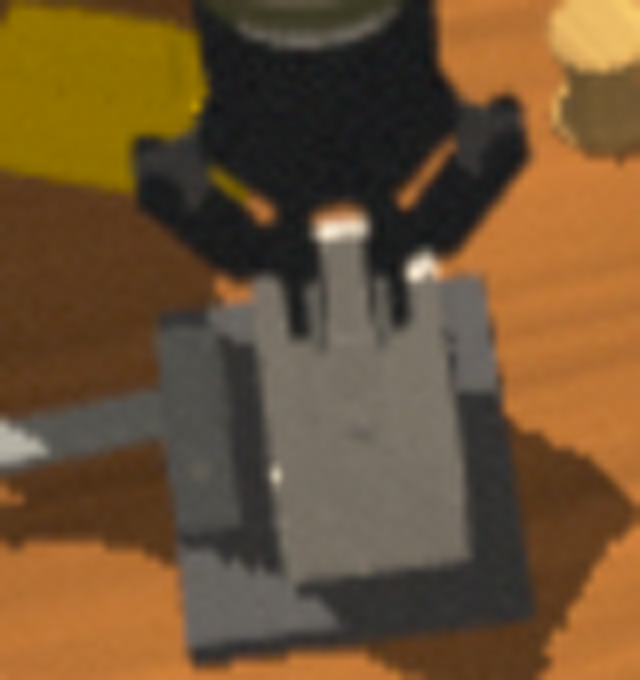

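View pics/w12c.png

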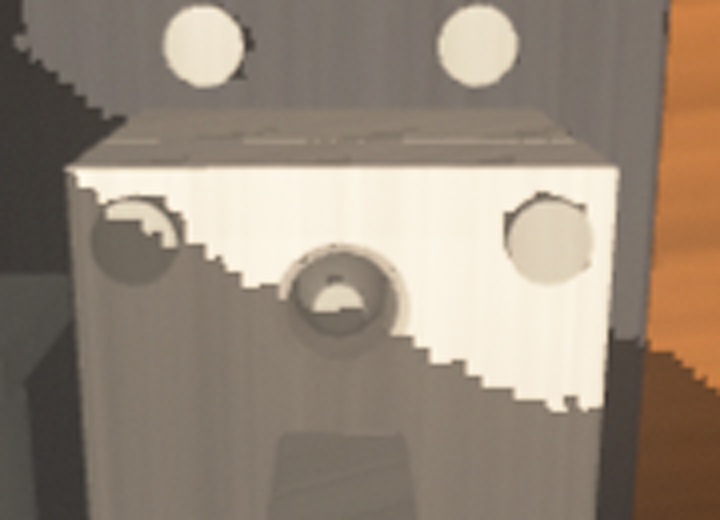

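```bash
python3 -m creep '[0,0,0,0,0.0015,0,-1, 0,0,0,0,0.0015,0,-1, 0,0,0,0,0.0015,0,-1]'
python3 - <<'E'
from h import *
st(); snap('wrist','w13'); crop('w13',190,120,370,190,4,'w13c')
a=load('w12')['color'].astype(int);b=load('w13')['color'].astype(int);print(abs(a-b)[140:170,210:340].mean())
snap('top','t13'); crop('t13',290,175,390,250,8,'t13c'); st()
E
```

```text
time: 13.2
tcp_pos: [0.5181, -0.0526, 0.0824]
orientation: [-0.703, 0.709, -0.036, 0.04]
ft_force: [-7.1, -1.9, 22.8]
width: 0.167
{'time': np.float64(13.2), 'tcp_pos': array([ 0.5181, -0.0526,  0.0824]), 'orientation': array([-0.7033,  0.7089, -0.0355,  0.0402]), 'joint_pos': array([ 0.4809,  0.6854, -0.7265,  2.16  ,  0.8527,  0.6055,  0.5893]), 'ft_force': array([-7.1027, -1.9022, 22.7562]), 'width': np.float64(0.1666)}
[[ 0.994  0.006  0.107]
 [-0.107 -0.008  0.994]
 [ 0.007 -1.    -0.008]]
4.884188034188035
{'time': np.float64(13.3), 'tcp_pos': array([ 0.5181, -0.0525,  0.0824]), 'orientation': array([-0.7033,  0.7089, -0.0355,  0.0401]), 'joint_pos': array([ 0.4808,  0.6854, -0.7265,  2.16  ,  0.8527,  0.6055,  0.5894]), 'ft_force': array([-6.7278, -1.3821, 23.2004]), 'width': np.float64(0.1698)}
[[ 0.994  0.006  0.107]
 [-0.107 -0.008  0.994]
 [ 0.007 -1.    -0.008]]
```

View pics/w13c.png

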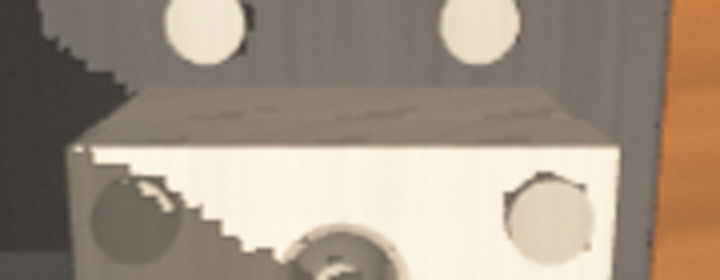

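View pics/t13c.png

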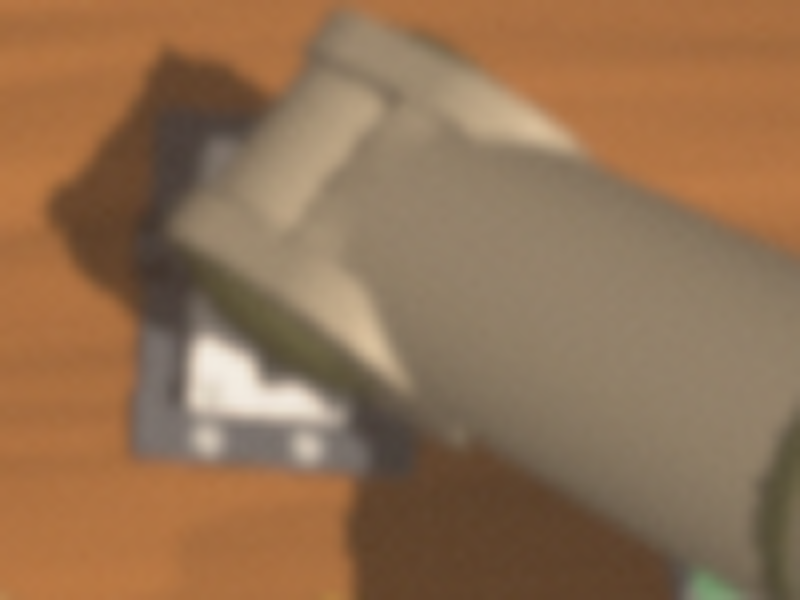

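Run:
```python
from h import *
rel(die(.0012,-.0003,.0824),Rz(90+DY))
```

```text
turn [ 0.0077 -0.0014  0.007 ] shift [0.0003 0.     0.0007]
```

```bash
python3 -m creep '[0.008,-0.001,0.007,0,0.0015,0,-1, 0.002,0,0.002,-0.0003,0.0015,0,-1]'
python3 - <<'E'
from h import *
st();snap('wrist','w14'); crop('w14',190,120,370,190,4,'w14c'); print(env.state()['ft_torque'])
rel(die(.0012,-.0003,.0824),Rz(90+DY))
E
```

```text
time: 13.55
tcp_pos: [0.518, -0.0526, 0.0823]
orientation: [-0.706, 0.706, -0.037, 0.038]
ft_force: [-5.7, -1.3, 21.6]
width: 0.171
{'time': np.float64(13.55), 'tcp_pos': array([ 0.518 , -0.0526,  0.0823]), 'orientation': array([-0.706 ,  0.7063, -0.0372,  0.0377]), 'joint_pos': array([ 0.4911,  0.6899, -0.7354,  2.1554,  0.8415,  0.6105,  0.605 ]), 'ft_force': array([-5.7136, -1.2533, 21.554 ]), 'width': np.float64(0.1709)}
[[ 0.994  0.001  0.106]
 [-0.106 -0.     0.994]
 [ 0.001 -1.    -0.   ]]
[-0.21906385  1.06786604 -0.05151742]
turn [ 0.0004 -0.0004  0.0007] shift [ 0.0004 -0.0001  0.0008]
```

View pics/w14c.png

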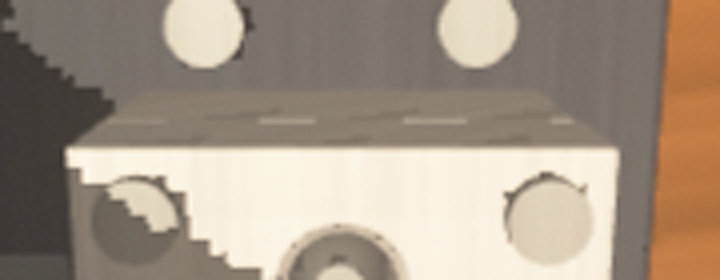

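Making the tool vertical again brought back a thin bright line at the joint, at about (115–570,122) in the crop. The part was flat on the table when gripped with the tool tilted about 0.007 rad, so that tilt is the flush one. I'll return to it and push.

```bash
python3 -m creep '[-0.002,0,-0.006,0,0.002,0,-1, 0,0,0,0,0.002,0,-1, 0,0,0,0,0.002,0,-1, 0,0,0,0,0.002,0,-1]'
python3 - <<'E'
from h import *
st();snap('wrist','w15'); crop('w15',190,120,370,190,4,'w15c'); print(env.state()['ft_torque'])
snap('scene','s15'); crop('s15',150,190,265,275,6,'s15c')
E
```

```text
time: 14.1
tcp_pos: [0.5182, -0.0526, 0.0824]
orientation: [-0.702, 0.71, -0.033, 0.043]
ft_force: [-8.6, -3.0, 31.9]
width: 0.169
{'time': np.float64(14.1), 'tcp_pos': array([ 0.5182, -0.0526,  0.0824]), 'orientation': array([-0.7024,  0.7098, -0.0327,  0.0426]), 'joint_pos': array([ 0.4754,  0.6816, -0.7198,  2.1656,  0.864 ,  0.5961,  0.5777]), 'ft_force': array([-8.6402, -2.9945, 31.8752]), 'width': np.float64(0.1686)}
[[ 0.994  0.013  0.106]
 [-0.106 -0.011  0.994]
 [ 0.015 -1.    -0.01 ]]
[ 0.02878844  2.12241442 -0.0934524 ]
```

View pics/w15c.png

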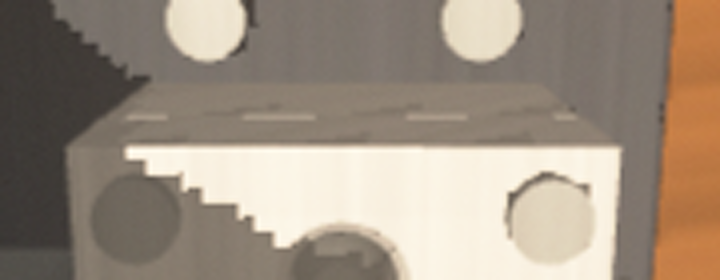

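View pics/s15c.png

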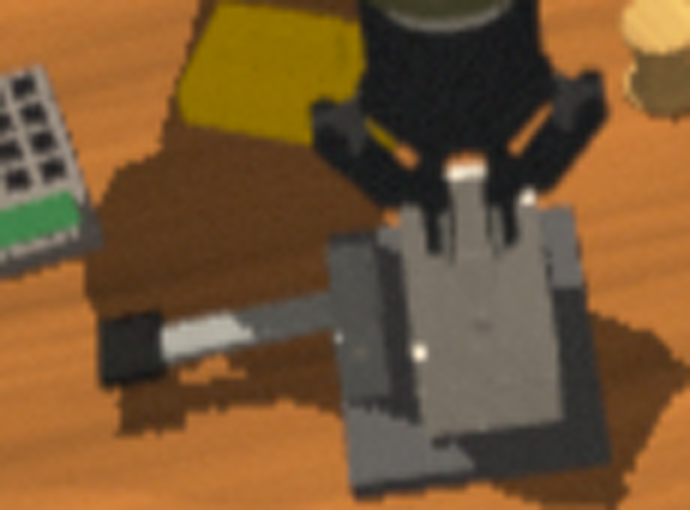

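```bash
python3 -m creep '[0.012,0,0.006,0,0.0018,0,-1, 0.003,0,0.003,0,0.0018,0,-1]'
python3 - <<'E'
from h import *
st();snap('wrist','w16'); crop('w16',190,120,370,190,4,'w16c'); e=env.state(); print(e['ft_force'],e['ft_torque'],e['tcp_pos'])
E
```

```text
time: 14.45
tcp_pos: [0.5181, -0.0527, 0.0823]
orientation: [0.707, -0.706, 0.035, -0.041]
ft_force: [-8.3, -1.3, 28.1]
width: 0.17
{'time': np.float64(14.45), 'tcp_pos': array([ 0.5181, -0.0527,  0.0823]), 'orientation': array([ 0.7066, -0.7056,  0.0346, -0.0405]), 'joint_pos': array([ 0.4901,  0.6869, -0.7316,  2.1609,  0.8501,  0.5991,  0.5972]), 'ft_force': array([-8.2857, -1.3196, 28.1069]), 'width': np.float64(0.1696)}
[[ 0.994  0.008  0.106]
 [-0.106  0.001  0.994]
 [ 0.008 -1.     0.002]]
[-8.7472762 -1.5833927 26.7902498] [-0.1582722   1.87382424 -0.02587595] [ 0.51808537 -0.05267667  0.08228331]
```

View pics/w16c.png

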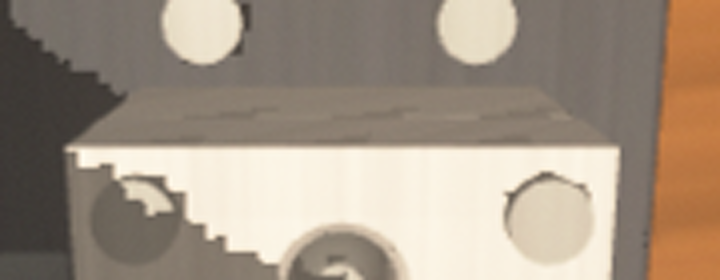

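The joint is closed with no bright line, the tilt matches the one at the grip, and the push is steady at about 27 N. Handing in.

Run:
```python
from h import *
print(env.hand_in()); st()
```

```text
the job is handed in; nothing more can be done
None
the job is handed in; nothing more can be done
```

The job is handed in after about 14.5 s, with the arm still holding the two mould halves pressed shut.

- **Lever:** I pressed it down to its stop. After I let go, the wrist and scene pictures showed it staying down. The press peaked at about 72 N on the wrist, with the fingertips on the pad. That is under the 120 N wrist limit, but much more than the lever needs.
- **Fit:** I picked up the white upper half by its rib and fitted it with the screw-head, large-hole end over the studs and thick dowel. It went down past the dowel tapers with almost no side force.
- **Closing:** The tool stopped at 82.3 mm. It was at 32.4 mm when I gripped the part flat on the table, so the rise matches the 50 mm parting face. At the last reading the push was about 27 N down, with about 8 N sideways and 1.9 N m.
- **Checks that disagreed:**
  - The tool tilted by up to about 0.017 rad under the pushes. A thin bright line at the joint came and went with it.
  - I put the tool back to its tilt at the grip, and the last wrist picture showed the joint closed with no line.
  - That picture only shows the thick-dowel end; I did not see the other end's joint directly.
- **Bystanders:** I did not notice any of the other things move in the pictures I took, but I made no separate last check of all of them.

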